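Start and close the canister's screw lid without forcing a crossed thread

ROBOT

A 6-joint arm with a two-finger parallel gripper is mounted at the origin on a cart in front of the work surface, level with it; the furniture and walls round the work are solid. World frame = base frame: x ahead of the robot, y to its left, z up, the work surface at z = 0. Lengths are in m, angles in rad, forces in N, time in s.
With the tool pointing down it reaches from about 0.25 to 0.725 m from the base axis. Payload 4 kg.
Tool frame: the origin (TCP) lies midway between the tips of the shut fingers; the grasp point (between the pads) lies 19 mm behind it (bot.grip_point_offset is the distance from the TCP to the grasp point, in m); z points along the fingers, y is the line along which they close (so a half turn about z gives the same grasp; the last joint's range is limited). The gripper opens to 85 mm and grips with 20 to 120 N. Pads are 22 mm wide; open, the fingers measure 114 mm over their backs; the gripper's body (76 mm by 85 mm) begins 54 mm behind the grasp point. The pads swing forward as they close: fully open they stand 13 mm farther back than shut.
Start: joints at [-1.239, 0.241, 0.005, 1.335, 0, 1.571], TCP at [0.163, -0.473, 0.231] pointing down, gripper open.
Joint ranges: [-2.72, 2.72], [-1.05, 1.87], [-1.09, 1.28], [-1.99, 2.15], [-1.42, 1.44], [-3.14, 3.14]. Speed limits (rad/s): [2.79, 2.79, 3.14, 3.14, 3.14, 3.14].

INTERFACE

Orientations are given as a unit quaternion [x, y, z, w].
In Python, from workcell import bot gives the robot as it stands.
- The arm moves only by the tool step_arm, never from a script. Its argument "targets" is text: rows parted by semicolons, each of 7 numbers parted by spaces: the opening, from -1 (shut) to 1 (fully open), so that 0 is half open, then the shift along the world's x, y, z normalised to -1 to 1, where 1 is 0.5 m, then the turn, a rotation vector about the world's x, y, z normalised to -1 to 1, where 1 is pi/4 rad. In form: gripper x y z wx wy wz; .... A call has 1 to 10 rows; each row is the pose to reach, as a shift and turn from the pose commanded when the call began; what a row does not reach only later rows make up. A row lasts 1/12 s, in which the tool goes at most 41.7 mm and 7.16 degrees, less where a joint would pass 70% of its speed; a pose out of reach is approached as far as the arm can. A call with a number of a shift or a turn outside -1 to 1 is refused whole. A call with a gripper value outside its range is refused whole. The fingers move at their own pace and stop on an object; the grip force is fixed at half the most. Time passes only in rows, so rows that repeat a pose let the fingers close. It gives the time, the measured TCP pose, the force, the opening and the grip force at its end, in the units of the state.
- bot.get_obs(): the state, without advancing time (a new reading comes with each control period).
- bot.camera(name): name is "scene" or "top" or "wrist"; returns the picture (420x560x3 uint8, red, green, blue); there is no depth.
- bot.camera_info(name): a dict with "vertical_fov" (degrees; the focal length in pixels is half the picture's height over the tangent of half this angle, whatever the lens; pixels are square), "cx", "cy" (the principal point, pixels), "D" ([k1, k2, p1, p2, k3] as OpenCV has them; the pictures are not rectified), "pose" (4x4, takes a point from camera to world coordinates). Camera axes: x right, y up, looking along -z (the intrinsics and any distortion apply to the point x, -y, -z); pixel columns grow to the right and rows downward; lengths in m; the calibration is good to about 2 mm. A picture is of the moment at which its call begins: read the wrist's pose just before it. camera_info takes no time and is no camera call; for the wrist camera it gives the pose at the moment of the call.
- bot.job_done(): hands the job in; it is judged then, once.
The state is a dict: "clock": time; "joint_pos": joint angles; "joint_vel": joint speeds; "tau": joint torques, N m; "eef_pos": TCP position; "tool_rot": TCP orientation; "ft_force": force on the tool from outside, world axes, zero at the start; "ft_torque": the same for the moment, N m; "grip_width": finger opening in m; "grasp_force": force on a finger pad.
Only numpy, scipy, OpenCV 4.12 (cv2) and the standard library are available. Lean on these libraries where they do the work, as an engineer would, in place of code of your own. Each camera call takes 0.05 s, during which the arm holds its last target. There are 200 camera calls.

TASK

Put the lid lying on the desk onto the grey pin canister and screw it fully home until it stops, then let go. Start it gently: feel for where the thread begins, never force the lid down or round, and if it resists early the thread is crossed, so stop, back off, lift it, give it a quarter turn and start again. Leave the other things on the desk as they stand.

Things in the scene. Friction and masses are not known exactly. Their poses are not given: they have to be found in the camera images.
- lid_center (a point): Loose screw lid, right way up on the desk: aluminium cap 64 mm across, 32 mm high, carrying a knob; 0.09 to 0.16 kg. The point is on its axis, half-way up, 33 mm above its lower edge; z points up. Inside, from the lower edge up, stand four inward lugs 90 degrees apart, 5 mm wide, 24 mm from the axis: two opposite ones 9 mm tall, the other two 5 mm.
- lid_knob (a point): Middle of the lid's round wooden knob, on the axis, 50 mm above the lid's lower edge. The knob is 36 mm across and runs from 32 to 66 mm above that edge; take it from above. On its rubber core it twists against the lid, about 2.5 N m per rad, up to 0.35 rad, so a stop is felt as a moment growing with the turn; sliding on the threads under a light push takes less than 0.2 N m.
- canister_mouth (a point): Grey canister, 87 mm across, fixed to the desk, with a steel threaded neck that the lid goes over with 2.5 mm of play all round. The point is on the axis at the top of the neck, 88 mm above the desk; z points up. The neck has four short threads, 90 degrees apart, at an angle that changes from run to run and is not given. Clockwise from above: a gap of 36 degrees, then a thread of 54.
- thread_top (a point): On the neck's axis, 81 mm above the desk: height of the lid's lower edge when its lugs ride on the threads' flat tops; 84.5 on the 14 degree wide shoulders at the tops' clockwise ends. From either, turning anticlockwise under a light push (about 5 N) reaches gaps within 75 degrees and the lid drops; clockwise the lugs run against the shoulders. Above 90 mm it turns free of the neck.
- thread_start (a point): On the neck's axis, 67 mm above the desk: height of the lid's lower edge dropped into the gaps. Two of the four quarter-turn positions (half a turn apart) are true starts. In the other two the tall lugs meet low threads: clockwise it stops early, within 30 degrees, without sinking. It is then crossed: turn back some 12 degrees, lift it off, give it a quarter turn, set it on again.
- thread_home (a point): On the neck's axis, 63 mm above the desk: height of the lid's lower edge when home. From a true start the lid turns clockwise under the threads (2 mm of play in height), sinks 4 mm on the way if followed or pressed lightly down, and stops firmly 44 to 68 degrees from the drop, level for the last 8. Anticlockwise in the gaps it soon meets walls.
- dropper_center (a point): Bystander: brown dropper bottle with a black teat, 34 mm across, 102 mm high, standing loose behind the canister; the point is half-way up its axis.
- glue_stick_center (a point): Bystander: white and yellow glue stick, 26 mm across, 89 mm high, standing loose behind the canister; the point is half-way up its axis.
- staple_box_center (a point): Bystander: small tan cardboard box, 30 x 52 mm, 21 mm high, loose on the desk behind the lid; the point is at its centre.

How it is judged:
By the outcome, as a careful person would: the job done as asked, in the order asked, and still so for the second after the job is handed in, with the robot touching nothing.
It also fails if it takes over 72 s, if anything falls off the work surface, if the arm or the gripper's body presses on something with over 40 N, if the wrist force passes 120 N, or if a joint passes its speed limit or range.

## Working session

There is one attempt and no reset: what is moved stays moved. The work goes in short steps, Python scripts to look and compute and a tool call to move; the robot and the scene stay as the last step left them, time stands still between calls to the robot, and variables do not carry over. Pictures are saved under pics/ and viewed, at most 10 in all, crops included, and the job is handed in when it is done.

Besides the shell and the picture viewer there is one more tool, called after "Emit:" as name(argument=value, ...) on one line, values as JSON. step_arm: Moves the arm, as the interface text tells. Scaled input: -1 to 1 covers 0.5 m each way for a shift and pi/4 rad each way for a turn. Its arguments: {"type":"object","properties":{"targets":{"type":"string"}},"required":["targets"]}

```bash
mkdir -p pics && ls && python3 - <<'E'
from workcell import bot
import cv2
o=bot.get_obs(); print({k:o[k] for k in('clock','eef_pos','tool_rot','grip_width','ft_force')})
for n in('scene','top'):
    cv2.imwrite(f'pics/{n}0.png',cv2.resize(bot.camera(n)[:,:,::-1],(800,600),interpolation=cv2.INTER_CUBIC)); i=bot.camera_info(n); print(n,i)
E
```

```text
pics
{'clock': 0.0, 'eef_pos': array([ 0.16266317, -0.4721289 ,  0.23040661]), 'tool_rot': array([ 9.86269802e-01,  1.65138678e-01, -1.66326159e-04, -1.03343337e-03]), 'grip_width': 0.08543115522228206, 'ft_force': array([0.55823169, 0.33534793, 0.0849985 ])}
scene {'vertical_fov': 52.743432406633396, 'cx': 277.5713526685083, 'cy': 214.0627075463638, 'D': array([-0.04204022,  0.        ,  0.        ,  0.        ,  0.        ]), 'pose': array([[-7.31453092e-01,  5.05345667e-01, -4.57823253e-01,
         1.69224243e-01],
       [-6.81891348e-01, -5.42814342e-01,  4.90282346e-01,
         4.24544642e-01],
       [-7.50968594e-04,  6.70804253e-01,  7.41634067e-01,
         7.10762533e-01],
       [ 0.00000000e+00,  0.00000000e+00,  0.00000000e+00,
         1.00000000e+00]])}
top {'vertical_fov': 47.47465217441094, 'cx': 278.90583763501803, 'cy': 219.6695674144776, 'D': array([-0.01912962,  0.        ,  0.        ,  0.        ,  0.        ]), 'pose': array([[ 0.02020351,  0.99592778, -0.08786167,  0.51758297],
       [-0.99974431,  0.02101693,  0.00834256, -0.01332294],
       [ 0.01015517,  0.08767065,  0.99609775,  0.93177433],
       [ 0.        ,  0.        ,  0.        ,  1.        ]])}
```

View pics/top0.png

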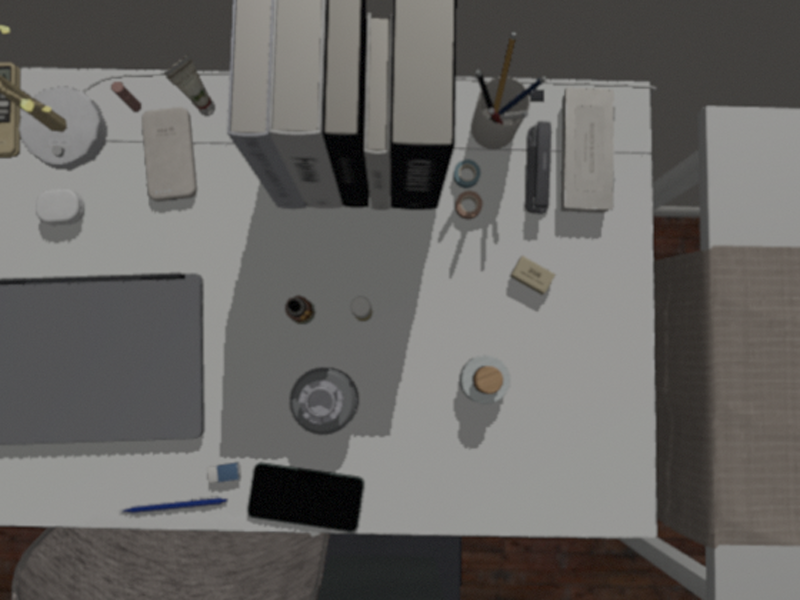

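View pics/scene0.png

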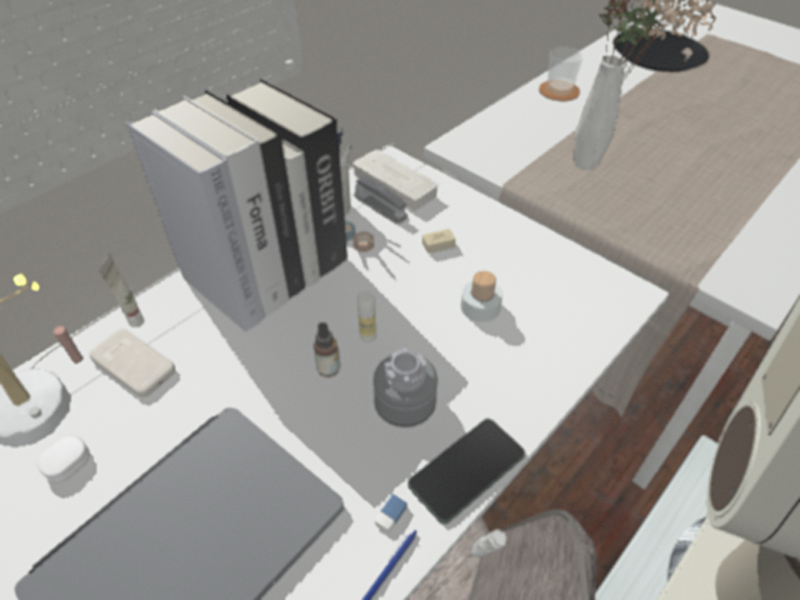

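The top view shows the knob at about (488,379), the canister mouth at (321,401), the box at (533,275), the dropper at (299,309) and the glue stick at (361,307), all in the enlarged picture. The scene view agrees, with the knob at (484,285) and the neck at (406,362).

```bash
cat > h.py <<'E'
from workcell import bot
import numpy as np, cv2
def K(i,h=420):
    f=h/2/np.tan(np.radians(i['vertical_fov'])/2); return np.array([[f,0,i['cx']],[0,f,i['cy']],[0,0,1]])
def ray(i,u,v):
    x,y=cv2.undistortPoints(np.array([[[u,v]]],float),K(i),i['D'])[0,0]
    return i['pose'][:3,:3]@np.array([x,-y,-1.])
def at(i,u,v,z):
    d=ray(i,u,v); c=i['pose'][:3,3]; return (c+d*(z-c[2])/d[2]).round(4)
E
python3 - <<'E'
from h import *
s=560/800
i=bot.camera_info('top'); j=bot.camera_info('scene')
for n,u,v,z in(('knobtop',488,379,.066),('neck',321,401,.088),('dropper',297,308,.102),('glue',361,306,.089)): print(n,at(i,u*s,v*s,z))
for n,u,v,z in(('knobtop',484,280,.066),('neck',406,360,.088)): print(n,at(j,u*s,v*s,z))
im=bot.camera('top')[:,:,::-1]
a=im[240:320,190:270]; b=im[230:310,300:380]
cv2.imwrite('pics/crop.png',cv2.resize(np.hstack([a,b]),(800,400),interpolation=cv2.INTER_CUBIC))
from scipy.spatial.transform import Rotation as R
print(R.from_quat(bot.get_obs()['tool_rot']).as_matrix().round(3), bot.grip_point_offset); print(bot.camera_info('wrist'))
E
```

```text
knobtop [ 0.5135 -0.1356  0.066 ]
neck [0.4826 0.0724 0.088 ]
dropper [0.5953 0.1037 0.102 ]
glue [0.6007 0.0263 0.089 ]
knobtop [ 0.507  -0.1289  0.066 ]
neck [0.4808 0.0732 0.088 ]
[[ 0.945  0.326 -0.   ]
 [ 0.326 -0.945  0.001]
 [ 0.    -0.002 -1.   ]] 0.0187
{'vertical_fov': 58.507792946081345, 'cx': 283.6098091082043, 'cy': 217.90235067523844, 'D': array([-0.04407959,  0.        ,  0.        ,  0.        ,  0.        ]), 'pose': array([[ 0.32585839,  0.90141805,  0.28506457,  0.23712187],
       [-0.9454179 ,  0.31105594,  0.09710403, -0.4483835 ],
       [-0.00113971, -0.30114731,  0.95357695,  0.37228793],
       [ 0.        ,  0.        ,  0.        ,  1.        ]])}
```

View pics/crop.png

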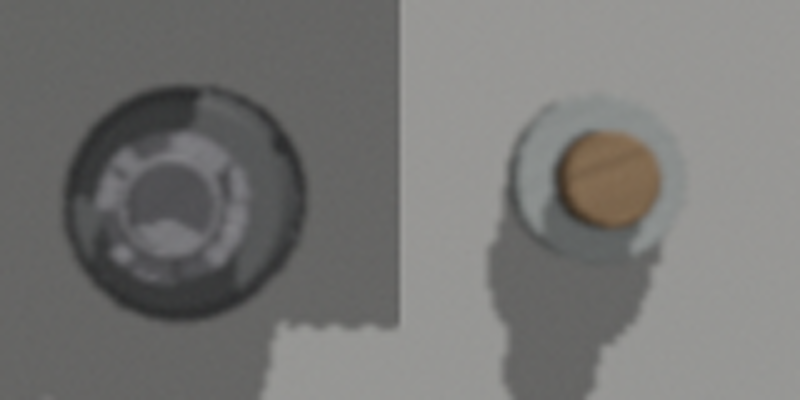

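The crop puts the knob centre at about (610,179) and the neck centre at (172,202), with the bright thread arcs faintly visible. I'll move above the lid and look from close by.

Emit:
step_arm(targets="1 0.7 0.674 0 0 0 0;1 0.7 0.674 0 0 0 0;1 0.7 0.674 0 0 0 0;1 0.7 0.674 0 0 0 0;1 0.7 0.674 0 0 0 0;1 0.7 0.674 0 0 0 0;1 0.7 0.674 0 0 0 0;1 0.7 0.674 0 0 0 0;1 0.7 0.674 0 0 0 0;1 0.7 0.674 0 0 0 0")

```text
clock: 0.98
eef_pos: [0.464, -0.1819, 0.2311]
tool_rot: [0.986, 0.165, -0.0, -0.0]
ft_force: [0.9, -0.6, 0.7]
grip_width: 0.0852
grasp_force: 0.0
```

```bash
python3 - <<'E'
from h import *
o=bot.get_obs(); print(o['clock'],o['eef_pos'],o['joint_pos'].round(3))
i=bot.camera_info('wrist'); cv2.imwrite('pics/w1.png',bot.camera('wrist')[:,:,::-1])
p=i['pose']
for n,w in(('knob',[.513,-.135,.066]),('mouth',[.481,.073,.088])):
    q=p[:3,:3].T@(np.array(w)-p[:3,3]); k=K(i); print(n,k[0,0]*q[0]/-q[2]+k[0,2],k[1,1]*-q[1]/-q[2]+k[1,2])
E
```

```text
0.9833 [ 0.46397552 -0.18187884  0.23114931] [-3.730e-01  2.380e-01  1.000e-03  1.334e+00 -0.000e+00  2.436e+00]
knob 245.91844674945912 121.26366027586376
mouth -51.475662362818184 68.2288611165979
```

View pics/w1.png

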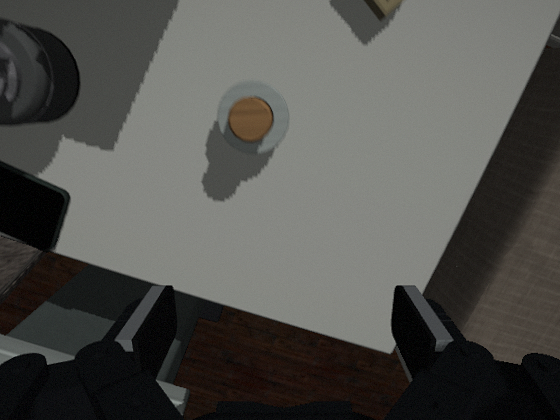

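The wrist view shows the knob top at (250,117), within a few pixels of the prediction. Next I refine its position.

```bash
python3 - <<'E'
from h import *
i=bot.camera_info('wrist'); print(at(i,250.5,117.5,.066), at(i,253,117,.032)); i=bot.camera_info('top'); print(at(i,342,265.8,.066),at(i,224.4,280.4,.088)); j=bot.camera_info('scene'); print(at(j,484*.7,278*.7,.066),at(i,533*.7,275*.7,.02))
E
```

```text
[ 0.5229 -0.1312  0.066 ] [ 0.5219 -0.1307  0.032 ]
[ 0.5126 -0.1363  0.066 ] [0.4831 0.073  0.088 ]
[ 0.5095 -0.1323  0.066 ] [ 0.6545 -0.2018  0.02  ]
```

Emit:
step_arm(targets="1 0.1 0.098 -0.14 0 0 0.16;1 0.1 0.098 -0.14 0 0 0.32;1 0.1 0.098 -0.14 0 0 0.48;1 0.1 0.098 -0.14 0 0 0.64;1 0.1 0.098 -0.14 0 0 0.8;1 0.1 0.098 -0.14 0 0 0.95;1 0.1 0.098 -0.14 0 0 1;1 0.1 0.098 -0.14 0 0 1;1 0.1 0.098 -0.14 0 0 1")

```text
clock: 1.78
eef_pos: [0.5127, -0.1349, 0.161]
tool_rot: [0.848, 0.529, -0.0, -0.0]
ft_force: [0.1, 0.1, -0.4]
grip_width: 0.085
grasp_force: 0.0
```

```bash
python3 - <<'E'
from h import *
i=bot.camera_info('wrist'); im=bot.camera('wrist')[:,:,::-1]; o=bot.get_obs(); print(o['clock'],o['eef_pos'],o['joint_pos'].round(3))
cv2.imwrite('pics/w2.png',im); np.save('w2.npy',i['pose'])
hsv=cv2.cvtColor(im,cv2.COLOR_BGR2HSV); m=cv2.inRange(hsv,(5,90,70),(22,255,255)); n,l,s,c=cv2.connectedComponentsWithStats(m); 
for k in np.argsort(-s[1:,4])[:3]+1: print(s[k],c[k],at(i,*c[k],.066))
E
```

```text
1.8333 [ 0.51276966 -0.13484336  0.16106766] [-0.257  0.34  -0.045  1.186 -0.     1.769]
[ 262  196   49   50 1948] [286.75718686 221.03850103] [ 0.5161 -0.1367  0.066 ]
[544  16  16  23 165] [551.63030303  27.00606061] [ 0.7087 -0.0973  0.066 ]
[547  51   7   8  26] [549.88461538  54.15384615] [ 0.7036 -0.1115  0.066 ]
```

View pics/w2.png

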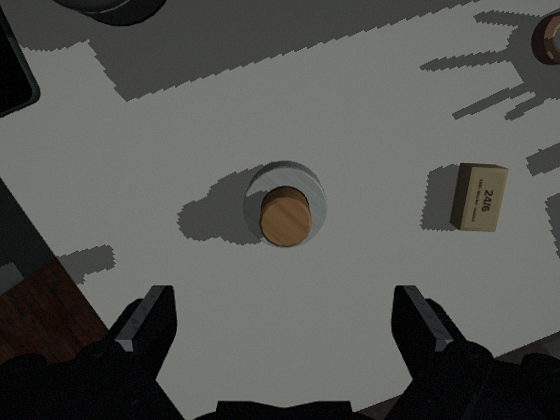

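The knob's top circle is centred at about (286,221) in the wrist view and the box at (482,198) is well clear. I'll descend and grip.

Emit:
step_arm(targets="1 0.004 -0.003 -0.05 0 0 0.16;1 0.004 -0.003 -0.1 0 0 0.32;1 0.004 -0.003 -0.15 0 0 0.48;1 0.004 -0.003 -0.19 0 0 0.64;1 0.004 -0.003 -0.22 0 0 0.8;1 0.004 -0.003 -0.24 0 0 0.95;1 0.004 -0.003 -0.256 0 0 1;1 0.004 -0.003 -0.256 0 0 1")

```text
clock: 2.5
eef_pos: [0.5134, -0.136, 0.0314]
tool_rot: [0.581, 0.814, -0.001, -0.002]
ft_force: [0.2, 0.4, 0.3]
grip_width: 0.0855
grasp_force: 0.0
```

Emit:
step_arm(targets="-0.6 0 0 0 0 0 0;-0.6 0 0 0 0 0 0;-0.6 0 0 0 0 0 0;-0.6 0 0 0 0 0 0;-0.6 0 0 0 0 0 0;-0.6 0 0 0 0 0 0")

```text
clock: 3.0
eef_pos: [0.5154, -0.1365, 0.0344]
tool_rot: [0.581, 0.814, 0.0, 0.001]
ft_force: [-2.0, 0.1, 5.4]
grip_width: 0.0344
grasp_force: 59.6
```

The knob is gripped. I'll lift and carry it to a waypoint beside the canister to look at the mouth.

Emit:
step_arm(targets="-0.6 0 0 0.03 0 0 0;-0.6 0 0 0.09 0 0 0;-0.6 0 0 0.16 0 0 0;-0.6 0 0 0.22 0 0 0;-0.6 -0.02 0.06 0.254 0 0 0;-0.6 -0.03 0.12 0.254 0 0 0;-0.6 -0.05 0.19 0.254 0 0 0;-0.6 -0.066 0.25 0.254 0 0 0;-0.6 -0.066 0.273 0.254 0 0 0;-0.6 -0.066 0.273 0.254 0 0 0")

```text
clock: 3.83
eef_pos: [0.4816, 0.0027, 0.1604]
tool_rot: [0.579, 0.815, 0.0, -0.0]
ft_force: [-0.3, -0.4, -1.2]
grip_width: 0.0346
grasp_force: 59.9
```

```bash
python3 - <<'E'
from h import *
i=bot.camera_info('wrist'); im=bot.camera('wrist')[:,:,::-1]; o=bot.get_obs(); print(o['clock'],o['eef_pos'],o['joint_pos'].round(3),o['ft_force'],o['ft_torque'])
cv2.imwrite('pics/w3.png',im)
E
```

```text
3.8833 [0.48207093 0.00124379 0.160399  ] [ 0.003  0.249 -0.174  1.147 -0.     1.239] [ 0.57619634  0.07016808 -0.25655449] [ 0.03313816 -0.01995151  0.00116461]
```

View pics/w3.png

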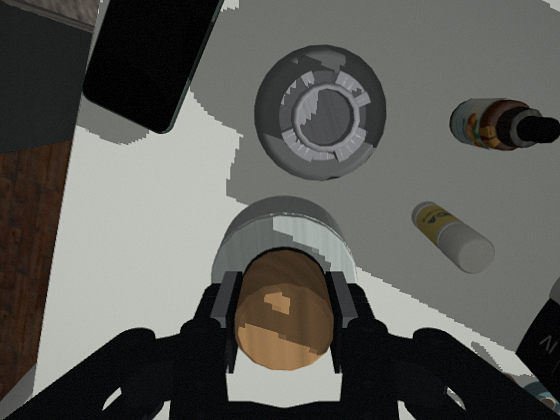

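The wrist view shows the mouth at about (325,117) with the four threads visible, the held lid below it, and the bystanders clear at (500,125) and (450,235). I'll enlarge the neck.

```bash
python3 - <<'E'
from h import *
im=cv2.imread('pics/w3.png')
cv2.imwrite('pics/w3c.png',cv2.resize(im[35:185,245:395],(600,600),interpolation=cv2.INTER_CUBIC))
i=bot.camera_info('wrist'); print(at(i,325.5,117,.088),at(i,284,322,.066+.160-.0344))
E
```

```text
[0.4832 0.072  0.088 ] [0.482  0.005  0.1916]
```

View pics/w3c.png

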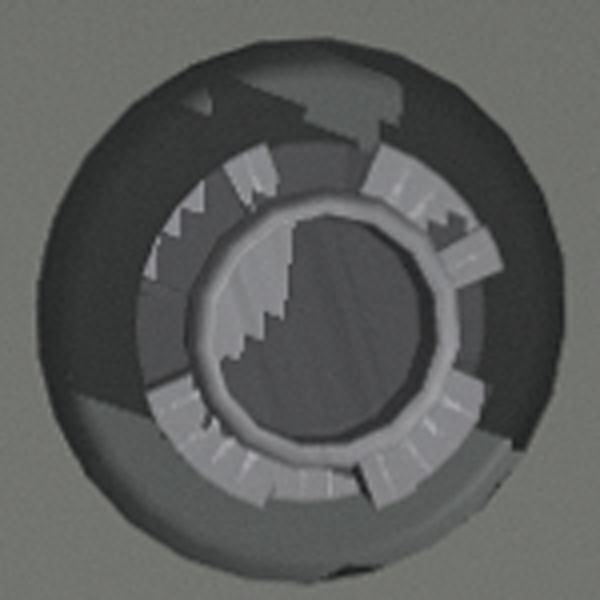

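The rim ring is centred at (323,331) in the crop, so the mouth is at about (0.483,0.0725). The gaps lie near the tool's own axes. I'll go over the neck and come down gently.

Emit:
step_arm(targets="-0.6 0.002 0.06 0 0 0 0;-0.6 0.002 0.12 0 0 0 0;-0.6 0.002 0.145 0 0 0 0;-0.6 0.002 0.145 -0.03 0 0 0;-0.6 0.002 0.145 -0.06 0 0 0;-0.6 0.002 0.145 -0.07 0 0 0;-0.6 0.002 0.145 -0.074 0 0 0;-0.6 0.002 0.145 -0.078 0 0 0;-0.6 0.002 0.145 -0.078 0 0 0")

```text
clock: 4.63
eef_pos: [0.4834, 0.0721, 0.1214]
tool_rot: [0.581, 0.814, 0.0, 0.0]
ft_force: [0.5, 0.1, -1.1]
grip_width: 0.0341
grasp_force: 60.0
```

```bash
cat > s.py <<'E'
from workcell import bot
import numpy as np
o=bot.get_obs(); q=o['tool_rot']; print(round(o['clock'],2),(o['eef_pos']*1000).round(2),'edge',round(o['eef_pos'][2]*1000-34.4,1),'yaw',round(float(np.degrees(2*np.arctan2(q[1],q[0]))),2),'F',o['ft_force'].round(1),'T',o['ft_torque'].round(2),'j6',o['joint_pos'][5].round(2),'g',o['grip_width'])
E
python3 s.py
```

```text
4.63 [483.43  72.12 121.44] edge 87.0 yaw 108.94 F [ 0.5  0.1 -1.1] T [0.01 0.02 0.03] j6 1.39 g 0.034052826263995514
```

Emit:
step_arm(targets="-0.6 0 0 -0.003 0 0 0;-0.6 0 0 -0.005 0 0 0;-0.6 0 0 -0.007 0 0 0;-0.6 0 0 -0.009 0 0 0;-0.6 0 0 -0.011 0 0 0;-0.6 0 0 -0.013 0 0 0;-0.6 0 0 -0.013 0 0 0")

```text
clock: 5.22
eef_pos: [0.4829, 0.0728, 0.1146]
tool_rot: [0.581, 0.814, -0.0, -0.0]
ft_force: [0.5, 0.0, -1.8]
grip_width: 0.0344
grasp_force: 60.0
```

```bash
python3 s.py
```

```text
5.22 [482.86  72.8  114.63] edge 80.2 yaw 109.02 F [ 0.5  0.  -1.8] T [-0.02 -0.02  0.03] j6 1.39 g 0.03442396280860616
```

Emit:
step_arm(targets="-0.6 0 0 -0.002 0 0 0;-0.6 0 0 -0.004 0 0 0;-0.6 0 0 -0.006 0 0 0;-0.6 0 0 -0.006 0 0 0")

```text
clock: 5.55
eef_pos: [0.4828, 0.0728, 0.1116]
tool_rot: [0.581, 0.814, -0.0, -0.0]
ft_force: [0.7, 0.1, -1.1]
grip_width: 0.034
grasp_force: 60.0
```

```bash
python3 s.py
```

```text
5.55 [482.84  72.75 111.56] edge 77.2 yaw 109.01 F [ 0.7  0.1 -1.1] T [ 0.04 -0.02  0.02] j6 1.39 g 0.034014218631323506
```

The lugs have passed the thread tops without contact, so they fell straight into the gaps. I'll continue gently to 67 mm.

Emit:
step_arm(targets="-0.6 0 0 -0.003 0 0 0;-0.6 0 0 -0.006 0 0 0;-0.6 0 0 -0.009 0 0 0;-0.6 0 0 -0.012 0 0 0;-0.6 0 0 -0.015 0 0 0;-0.6 0 0 -0.017 0 0 0;-0.6 0 0 -0.019 0 0 0;-0.6 0 0 -0.019 0 0 0")

```text
clock: 6.22
eef_pos: [0.4828, 0.0727, 0.102]
tool_rot: [0.581, 0.814, -0.0, -0.0]
ft_force: [-0.8, -1.0, -1.7]
grip_width: 0.0345
grasp_force: 60.0
```

```bash
python3 s.py
```

```text
6.22 [482.85  72.73 102.04] edge 67.6 yaw 109.01 F [-0.8 -1.  -1.7] T [ 0.01  0.03 -0.03] j6 1.39 g 0.03448335854786106
```

Emit:
step_arm(targets="-0.6 0 0 -0.001 0 0 0;-0.6 0 0 -0.002 0 0 0;-0.6 0 0 -0.003 0 0 0;-0.6 0 0 -0.003 0 0 0")

```text
clock: 6.55
eef_pos: [0.4832, 0.0728, 0.1013]
tool_rot: [0.581, 0.814, 0.0, 0.0]
ft_force: [-2.0, -0.6, 2.6]
grip_width: 0.0344
grasp_force: 60.4
```

```bash
python3 s.py
```

```text
6.55 [483.2   72.79 101.29] edge 66.9 yaw 109.01 F [-2.  -0.6  2.6] T [-0.06  0.25 -0.01] j6 1.39 g 0.03435065202266737
```

It has bottomed at 67 mm under about 4 N. Now I turn clockwise slowly.

Emit:
step_arm(targets="-0.6 0 0 0 0 0 -0.05;-0.6 0 0 0 0 0 -0.1;-0.6 0 0 0 0 0 -0.15;-0.6 0 0 0 0 0 -0.2;-0.6 0 0 0 0 0 -0.25;-0.6 0 0 0 0 0 -0.25")

```text
clock: 7.05
eef_pos: [0.4835, 0.0728, 0.1013]
tool_rot: [0.658, 0.753, 0.0, 0.0]
ft_force: [-1.1, -0.3, 2.6]
grip_width: 0.0343
grasp_force: 60.3
```

```bash
python3 s.py
```

```text
7.05 [483.48  72.76 101.25] edge 66.9 yaw 97.73 F [-1.1 -0.3  2.6] T [-0.11  0.05  0.01] j6 1.59 g 0.034295977260129513
```

Emit:
step_arm(targets="-0.6 0 0 0 0 0 -0.05;-0.6 0 0 0 0 0 -0.1;-0.6 0 0 0 0 0 -0.15;-0.6 0 0 0 0 0 -0.2;-0.6 0 0 0 0 0 -0.2")

```text
clock: 7.47
eef_pos: [0.4835, 0.0733, 0.1012]
tool_rot: [0.714, 0.7, 0.001, -0.0]
ft_force: [-0.5, 0.8, 2.8]
grip_width: 0.0346
grasp_force: 60.3
```

```bash
python3 s.py
```

```text
7.47 [483.48  73.33 101.2 ] edge 66.8 yaw 88.83 F [-0.5  0.8  2.8] T [0.29 0.09 0.23] j6 1.74 g 0.03461172894096515
```

Emit:
step_arm(targets="-0.6 0 0 0 0 0 -0.03;-0.6 0 0 0 0 0 -0.06;-0.6 0 0 0 0 0 -0.06")

```text
clock: 7.72
eef_pos: [0.4835, 0.0732, 0.1012]
tool_rot: [0.731, 0.682, 0.001, 0.0]
ft_force: [1.1, 2.6, 3.4]
grip_width: 0.0344
grasp_force: 60.3
```

```bash
python3 s.py
```

```text
7.72 [483.5   73.23 101.17] edge 66.8 yaw 86.06 F [1.1 2.6 3.4] T [ 0.53 -0.03  0.36] j6 1.79 g 0.034388084220080294
```

The moment grows by about 2.6 N m/rad at 15–23° with no sinking, so the thread is crossed. I'll turn back to the drop angle and lift off.

Emit:
step_arm(targets="-0.6 0 0 0.001 0 0 0.1;-0.6 0 0 0.002 0 0 0.2;-0.6 0 0 0.002 0 0 0.3;-0.6 0 0 0.002 0 0 0.4;-0.6 0 0 0.002 0 0 0.48;-0.6 0 0 0.002 0 0 0.51;-0.6 0 0 0.002 0 0 0.51")

```text
clock: 8.3
eef_pos: [0.4827, 0.0723, 0.1014]
tool_rot: [0.581, 0.814, -0.001, -0.0]
ft_force: [0.5, -0.8, -0.6]
grip_width: 0.0345
grasp_force: 60.1
```

Emit:
step_arm(targets="-0.6 0 0 0.004 0 0 0;-0.6 0 0 0.008 0 0 0;-0.6 0 0 0.014 0 0 0;-0.6 0 0 0.02 0 0 0;-0.6 0 0 0.02 0 0 0")

```text
clock: 8.72
eef_pos: [0.4835, 0.0729, 0.1126]
tool_rot: [0.581, 0.814, 0.0, 0.0]
ft_force: [-0.2, -0.4, -1.0]
grip_width: 0.0343
grasp_force: 60.0
```

```bash
python3 s.py
```

```text
8.72 [483.51  72.86 112.59] edge 78.2 yaw 109.0 F [-0.2 -0.4 -1. ] T [ 0.   -0.06  0.02] j6 1.39 g 0.03429188186211069
```

It lifts freely. I'll raise it clear and give a quarter turn anticlockwise.

Emit:
step_arm(targets="-0.6 0 0 0.015 0 0 0;-0.6 0 0 0.03 0 0 0;-0.6 0 0 0.037 0 0 0;-0.6 0 0 0.037 0 0 0.15;-0.6 0 0 0.037 0 0 0.3;-0.6 0 0 0.037 0 0 0.45;-0.6 0 0 0.037 0 0 0.6;-0.6 0 0 0.037 0 0 0.75;-0.6 0 0 0.037 0 0 0.9;-0.6 0 0 0.037 0 0 1")

```text
clock: 9.55
eef_pos: [0.4833, 0.0728, 0.1309]
tool_rot: [0.222, 0.975, 0.0, 0.0]
ft_force: [-0.3, -0.5, -0.8]
grip_width: 0.0343
grasp_force: 60.0
```

Emit:
step_arm(targets="-0.6 0 0 0 0 0 0.15;-0.6 0 0 0 0 0 0.3;-0.6 0 0 0 0 0 0.45;-0.6 0 0 0 0 0 0.6;-0.6 0 0 0 0 0 0.75;-0.6 0 0 0 0 0 0.9;-0.6 0 0 0 0 0 1;-0.6 0 0 0 0 0 1")

```text
clock: 10.22
eef_pos: [0.4833, 0.0728, 0.1308]
tool_rot: [-0.166, 0.986, -0.0, 0.0]
ft_force: [-0.7, 0.9, -0.9]
grip_width: 0.0343
grasp_force: 60.0
```

```bash
python3 s.py
```

```text
10.22 [483.27  72.82 130.83] edge 96.4 yaw 199.08 F [-0.7  0.9 -0.9] T [ 0.04 -0.    0.01] j6 -0.18 g 0.034283283514370114
```

Emit:
step_arm(targets="-0.6 0 0 -0.01 0 0 0;-0.6 0 0 -0.018 0 0 0;-0.6 0 0 -0.022 0 0 0;-0.6 0 0 -0.025 0 0 0;-0.6 0 0 -0.028 0 0 0;-0.6 0 0 -0.031 0 0 0;-0.6 0 0 -0.034 0 0 0;-0.6 0 0 -0.034 0 0 0")

```text
clock: 10.88
eef_pos: [0.4828, 0.0728, 0.113]
tool_rot: [-0.165, 0.986, 0.0, -0.0]
ft_force: [0.3, 1.2, -0.5]
grip_width: 0.0343
grasp_force: 60.0
```

```bash
python3 s.py
```

```text
10.88 [482.84  72.76 113.01] edge 78.6 yaw 199.0 F [ 0.3  1.2 -0.5] T [ 0.02 -0.01  0.01] j6 -0.18 g 0.03429733564612254
```

Emit:
step_arm(targets="-0.6 0 0 -0.003 0 0 0;-0.6 0 0 -0.006 0 0 0;-0.6 0 0 -0.009 0 0 0;-0.6 0 0 -0.012 0 0 0;-0.6 0 0 -0.015 0 0 0;-0.6 0 0 -0.018 0 0 0;-0.6 0 0 -0.021 0 0 0;-0.6 0 0 -0.023 0 0 0;-0.6 0 0 -0.025 0 0 0;-0.6 0 0 -0.025 0 0 0")

```text
clock: 11.72
eef_pos: [0.4831, 0.0728, 0.1013]
tool_rot: [-0.165, 0.986, 0.0, 0.0]
ft_force: [-1.3, -0.8, 2.8]
grip_width: 0.0342
grasp_force: 60.6
```

```bash
python3 s.py
```

```text
11.72 [483.08  72.77 101.26] edge 66.9 yaw 199.01 F [-1.3 -0.8  2.8] T [ 0.07  0.3  -0.  ] j6 -0.18 g 0.03415113822020076
```

It dropped to 67 mm again. I'll turn clockwise with a light push.

Emit:
step_arm(targets="-0.6 0 0 0 0 0 -0.05;-0.6 0 0 0 0 0 -0.1;-0.6 0 0 0 0 0 -0.15;-0.6 0 0 0 0 0 -0.2;-0.6 0 0 0 0 0 -0.25;-0.6 0 0 -0.001 0 0 -0.3;-0.6 0 0 -0.001 0 0 -0.35;-0.6 0 0 -0.001 0 0 -0.4;-0.6 0 0 -0.001 0 0 -0.4")

```text
clock: 12.47
eef_pos: [0.4837, 0.0724, 0.101]
tool_rot: [-0.008, 1.0, -0.0, 0.001]
ft_force: [-0.1, -2.0, 4.7]
grip_width: 0.0345
grasp_force: 60.5
```

```bash
python3 s.py
```

```text
12.47 [483.68  72.38 101.01] edge 66.6 yaw 180.97 F [-0.1 -2.   4.7] T [-0.3   0.19  0.11] j6 0.13 g 0.034519381290410274
```

Emit:
step_arm(targets="-0.6 0 0 0 0 0 -0.04;-0.6 0 0 0 0 0 -0.08;-0.6 0 0 0 0 0 -0.12;-0.6 0 0 0 0 0 -0.12")

```text
clock: 12.8
eef_pos: [0.4834, 0.0725, 0.1007]
tool_rot: [0.038, 0.999, -0.0, 0.001]
ft_force: [0.2, -0.7, 2.3]
grip_width: 0.0344
grasp_force: 60.4
```

```bash
python3 s.py
```

```text
12.8 [483.42  72.47 100.68] edge 66.3 yaw 175.62 F [ 0.2 -0.7  2.3] T [-0.25  0.17  0.02] j6 0.23 g 0.034374309797296845
```

It is sinking with a low moment, so this is a true start. I'll follow it down.

Emit:
step_arm(targets="-0.6 0 0 -0.001 0 0 -0.05;-0.6 0 0 -0.002 0 0 -0.1;-0.6 0 0 -0.003 0 0 -0.15;-0.6 0 0 -0.003 0 0 -0.2;-0.6 0 0 -0.004 0 0 -0.25;-0.6 0 0 -0.004 0 0 -0.25")

```text
clock: 13.3
eef_pos: [0.484, 0.0723, 0.0995]
tool_rot: [0.136, 0.991, -0.0, 0.001]
ft_force: [-0.9, -2.8, 7.6]
grip_width: 0.0344
grasp_force: 60.9
```

```bash
python3 s.py
```

```text
13.3 [483.95  72.31  99.53] edge 65.1 yaw 164.38 F [-0.9 -2.8  7.6] T [-0.61  0.43  0.21] j6 0.42 g 0.034382153006827905
```

Emit:
step_arm(targets="-0.6 0 0 0 0 0 -0.05;-0.6 0 0 0 0 0 -0.1;-0.6 0 0 0 0 0 -0.15;-0.6 0 0 0 0 0 -0.2;-0.6 0 0 0 0 0 -0.2")

```text
clock: 13.72
eef_pos: [0.4836, 0.0729, 0.0985]
tool_rot: [0.213, 0.977, 0.0, 0.001]
ft_force: [0.7, 0.2, 2.4]
grip_width: 0.0342
grasp_force: 60.3
```

```bash
python3 s.py
```

```text
13.72 [483.6   72.87  98.49] edge 64.1 yaw 155.4 F [0.7 0.2 2.4] T [-0.09 -0.13  0.04] j6 0.58 g 0.03423540948900781
```

Emit:
step_arm(targets="-0.6 0 0 -0.001 0 0 -0.05;-0.6 0 0 -0.002 0 0 -0.1;-0.6 0 0 -0.003 0 0 -0.15;-0.6 0 0 -0.003 0 0 -0.2;-0.6 0 0 -0.003 0 0 -0.2")

```text
clock: 14.13
eef_pos: [0.4837, 0.0728, 0.0975]
tool_rot: [0.289, 0.957, 0.0, 0.001]
ft_force: [-0.5, -1.1, 5.8]
grip_width: 0.0344
grasp_force: 60.6
```

```bash
python3 s.py
```

```text
14.13 [483.71  72.82  97.47] edge 63.1 yaw 146.44 F [-0.5 -1.1  5.8] T [-0.21  0.08  0.06] j6 0.74 g 0.034351768772080814
```

Emit:
step_arm(targets="-0.6 0 0 0 0 0 -0.05;-0.6 0 0 0 0 0 -0.1;-0.6 0 0 0 0 0 -0.15;-0.6 0 0 0 0 0 -0.2;-0.6 0 0 0 0 0 -0.2")

```text
clock: 14.55
eef_pos: [0.4824, 0.0736, 0.0972]
tool_rot: [0.362, 0.932, 0.001, -0.001]
ft_force: [-3.0, 2.3, 6.5]
grip_width: 0.0343
grasp_force: 60.8
```

```bash
python3 s.py
```

```text
14.55 [482.41  73.64  97.2 ] edge 62.8 yaw 137.5 F [-3.   2.3  6.5] T [0.34 0.64 0.19] j6 0.89 g 0.034294900524747575
```

Emit:
step_arm(targets="-0.6 0 0 0 0 0 -0.05;-0.6 0 0 0 0 0 -0.1;-0.6 0 0 0 0 0 -0.15;-0.6 0 0 0 0 0 -0.15")

```text
clock: 14.88
eef_pos: [0.4822, 0.0737, 0.0972]
tool_rot: [0.416, 0.909, 0.001, -0.001]
ft_force: [-2.8, 0.9, 6.6]
grip_width: 0.0346
grasp_force: 60.8
```

```bash
python3 s.py
```

```text
14.88 [482.21  73.7   97.22] edge 62.8 yaw 130.8 F [-2.8  0.9  6.6] T [0.33 0.73 0.46] j6 1.01 g 0.034595984196765274
```

Emit:
step_arm(targets="-0.6 0 0 0 0 0 -0.05;-0.6 0 0 0 0 0 -0.1;-0.6 0 0 0 0 0 -0.1")

```text
clock: 15.13
eef_pos: [0.4821, 0.0736, 0.0972]
tool_rot: [0.451, 0.892, 0.0, -0.001]
ft_force: [-3.4, 2.2, 6.9]
grip_width: 0.0342
grasp_force: 60.8
```

```bash
python3 s.py
```

```text
15.13 [482.14  73.64  97.22] edge 62.8 yaw 126.33 F [-3.4  2.2  6.9] T [0.26 0.74 0.65] j6 1.09 g 0.03418267305439678
```

The moment rises linearly to 0.65 N m at 63 mm height, so this is the firm stop and the lid is home. I'll unwind the knob's twist, release and lift away.

Emit:
step_arm(targets="-0.6 0 0 0.001 0 0 0.1;-0.6 0 0 0.001 0 0 0.2;-0.6 0 0 0.002 0 0 0.28;-0.6 0 0 0.002 0 0 0.28")

```text
clock: 15.47
eef_pos: [0.4822, 0.0737, 0.0974]
tool_rot: [0.351, 0.937, 0.001, -0.001]
ft_force: [-2.0, 3.3, 1.4]
grip_width: 0.0341
grasp_force: 60.2
```

```bash
python3 s.py
```

```text
15.47 [482.22  73.66  97.39] edge 63.0 yaw 138.94 F [-2.   3.3  1.4] T [0.52 0.3  0.16] j6 0.87 g 0.03413659439280769
```

Emit:
step_arm(targets="0.3 0 0 0 0 0 0;0.3 0 0 0 0 0 0;0.3 0 0 0 0 0 0;0.3 0 0 0 0 0 0;0.3 0 0 0 0 0 0")

```text
clock: 15.88
eef_pos: [0.4831, 0.0726, 0.0978]
tool_rot: [0.353, 0.936, -0.0, 0.0]
ft_force: [-0.1, 0.6, -0.4]
grip_width: 0.0555
grasp_force: 0.0
```

Emit:
step_arm(targets="0.3 0 0 0.03 0 0 0;0.3 0 0 0.08 0 0 0;0.3 0 0 0.16 0 0 0;0.3 0 0 0.24 0 0 0;0.3 -0.05 -0.05 0.28 0 0 0;0.3 -0.1 -0.1 0.28 0 0 0;0.3 -0.15 -0.15 0.28 0 0 0;0.3 -0.15 -0.15 0.28 0 0 0")

```text
clock: 16.55
eef_pos: [0.4038, -0.005, 0.2383]
tool_rot: [0.354, 0.935, -0.001, -0.001]
ft_force: [-0.7, -0.7, -0.4]
grip_width: 0.0554
grasp_force: 0.0
```

```bash
python3 s.py && python3 - <<'E'
from h import *
a=bot.camera('top')[:,:,::-1]; b=bot.camera('scene')[:,:,::-1]
cv2.imwrite('pics/f.png',np.hstack([cv2.resize(a[150:350,170:310],(400,572)),cv2.resize(b[180:320,200:298],(400,572))]))
E
```

```text
16.55 [403.79  -5.01 238.3 ] edge 203.9 yaw 138.49 F [-0.7 -0.7 -0.4] T [ 0.02  0.09 -0.03] j6 0.71 g 0.05537411440856229
```

View pics/f.png

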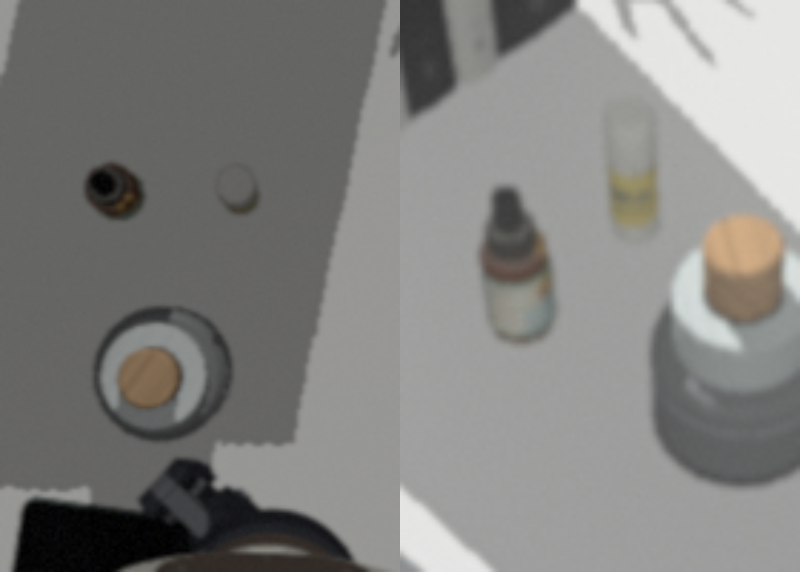

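The lid sits level on the canister (knob at (150,377) left, (742,265) right), and the dropper and glue stick are undisturbed. The gripper is clear, so I'm handing it in.

```bash
python3 -c "
from workcell import bot
print(bot.job_done())"
```

```text
the job is handed in; nothing more can be done
None
```

The lid is screwed home on the grey canister: the first start was crossed, so I backed it off, lifted it and gave it a quarter turn, and it then turned down to a firm stop at 63 mm; I let go, left the other things standing, and handed the job in at about 17 s.

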